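# Vent, shut and pin a hinged test cell, and keep it pressed shut

## Robot

A 6-joint arm with a two-finger parallel gripper is mounted at the origin on a cart in front of the work surface, level with it; the furniture and walls round the work are solid. World frame = base frame: x ahead of the robot, y to its left, z up, the work surface at z = 0. Lengths are in m, angles in rad, forces in N, time in s.
With the tool pointing down it reaches from about 0.35 to 0.8 m from the base axis. Payload 7.3 kg.
Tool frame: the origin (TCP) lies midway between the tips of the shut fingers; the grasp point (between the pads) lies 19 mm behind it; z points along the fingers, y is the line along which they close (so a half turn about z gives the same grasp; the last joint's range is limited). The gripper opens to 85 mm and grips with 20 to 120 N. Pads are 22 mm wide; open, the fingers measure 114 mm over their backs; the gripper's body (76 mm by 85 mm) begins 54 mm behind the grasp point. The pads swing forward as they close: fully open they stand 13 mm farther back than shut.
Start: joints at [-1.25, 0.342, 1.524, -0, 1.275, -0.146], TCP at [0.236, -0.469, 0.231] pointing down, gripper open.
Joint ranges: [-2.53, 2.53], [-0.77, 2.02], [0.04, 2.7], [-1, 4.14], [0.28, 2.66], [-3.11, 3.11]. Speed limits (rad/s): [2.57, 2.57, 3.14, 3.14, 3.14, 3.14].

## Interface

Orientations are given as a unit quaternion [w, x, y, z].
In Python, from rig import env gives the robot as it stands. The module is installed in compiled form; this text tells all that it offers.
- The arm moves only by the tool play_rows, never from a script. Its argument "moves" is a list that holds one entry, the list of rows, each a list of 7 numbers: the turn, a rotation vector about the tool's x, y, z each as a share of 45 degrees, from -1 to 1, then the shift along the tool's x, y, z each as a share of 0.03 m, from -1 to 1, then the opening, from 0 (shut) to 1 (fully open). A call has 1 to 12 rows; each row shifts and turns the commanded pose from where the row before left it, along the tool's axes as they then stand; what a row does not reach is not made up. A row lasts 1/10 s, in which the tool goes at most 50 mm and 8.59 degrees, less where a joint would pass 70% of its speed; a pose out of reach is approached as far as the arm can. A call with a number of a shift or a turn outside -1 to 1 is refused whole. A call with a gripper value outside its range is refused whole. The fingers move at their own pace and stop on an object; "newtons" is the grip in N (left out, the last holds). Time passes only in rows, so rows that do not move let the fingers close. It gives the time, the measured TCP pose, the force, the opening and the grip force at its end, in the units of the state.
- env.state(): the state, without advancing time (a new reading comes with each control period).
- env.camera(name): name is "side" or "top"; returns the picture (384x512x3 uint8, red, green, blue); there is no depth.
- env.camera_model(name): a dict with "fx", "fy", "cx", "cy" (pixels), "world_to_cam" (4x4, takes a point from world to camera coordinates). Camera axes: x right, y up, looking along -z (the intrinsics and any distortion apply to the point x, -y, -z); pixel columns grow to the right and rows downward; lengths in m; the calibration is good to about 2 mm. A picture is of the moment at which its call begins. camera_model takes no time and is no camera call.
- env.sign_off(): hands the job in; it is judged then, once.
The state is a dict: "time": time; "joints": joint angles; "dq": joint speeds; "tau": joint torques, N m; "position": TCP position; "ee_rot": TCP orientation; "contact_force": force on the tool from outside, world axes, zero at the start; "wrist_torque": the same for the moment, N m; "opening": opening from 0.0 (shut) to 1.0 (fully open); "grasp_force": force on a finger pad.
Only numpy, scipy, OpenCV 4.12 (cv2) and the standard library are available. Lean on these libraries where they do the work, as an engineer would, in place of code of your own. Each camera call takes 0.05 s, during which the arm holds its last target. There are 200 camera calls.

## Task

Get the hinged test cell ready for its leak check: with the lid still open, pull the red vent knob on the cell's front all the way out until it clicks, then swing the blue lid down onto the base, and with the lid down push the vent knob fully home again. Then take the yellow-handled locking pin out of its grey stand, push it down through the hole in the lid into the hole in the base until its collar sits on the lid, and finish while still gripping the pin and pressing down firmly with it, so that the sprung lid is held fully shut. Leave the amber bottle and the white timer where they stand.

Things in the scene. Friction and masses are not known exactly. Their poses are not given: they have to be found in the camera images.
- cell: hinged test cell (clamshell), fixed: aluminium block 110 (x) x 100 (y) x 50 mm high on a dark footplate 140 x 130 mm. Origin at the centre of its underside, 4.5 mm above z = 0; its x axis points from its front (vent knob, nearer the robot) to its hinge at the back, z up. Block's front face at x = -55 mm. A sprung brass button on its top at x = -45, y = +36 mm lifts the lid.
- cell_hole (a point): centre of the mouth of the pin hole in the top of the base, at x = -35, y = 0, z = 50 mm in the cell's frame. Hole 13 mm wide, 46 mm deep, upright, mouth chamfered 2 mm.
- lid (a joint): angle of the lid, rad: 0 = fully shut, grows as it opens; starts between 1.05 and 1.35, short of upright. Stiff hinge: stays where it is left, but from small angles it may sink on its own. Let go, it rests ajar at about 0.05 on the sprung button; pressing it fully shut at the pin hole takes about 5 N.
- lid_hinge (a point): point on the hinge axis, half-way along it: x = +61, y = 0, z = 50 mm in the cell's frame. The axis runs along the cell's y.
- lid_tab (a point): centre of the outer (shut: upper) face of the thumb tab on the lid's free edge, 128 mm from the hinge axis and 11.5 mm outward of the plane through it. Lid: blue plate 110 x 100 x 12 mm; the tab adds 16 mm to its length, is 44 mm wide, 8 mm thick and ends 4 mm beyond this point. Shut, the tab overhangs the base's front, its top 61.5 mm above the cell's origin.
- lid_hole (a point): centre of the outer mouth of the pin hole in the lid, 96 mm from the hinge axis, 13.5 mm outward of it. Hole 14 mm wide, through, chamfered 2 mm; over the base's hole when the lid is shut (within 1 mm of it when ajar). Shut, the lid's top is 63.5 mm above the cell's origin. A low steel window ring, 56 mm wide, 3 mm high, is centred 47 mm from the hinge axis.
- vent (a joint): vent slide, m: 0 = fully home (as it starts), 0.035 = fully out, towards the robot along the cell's -x. A sprung ball clicks over a ridge at either end (about 4 to 6 N to pass); between them it slides with about 1 N.
- vent_knob (a point): centre of the red vent knob, which moves with the slide: round mushroom knob 26 mm in diameter, 16 mm long, on a 13 mm neck, axis level along the cell's x, 28 mm above the cell's origin, at y = -28 mm in the cell's frame (its right). Home, this centre is 28 mm in front of the block's front face and the knob's flat end 36 mm.
- pin_grip (a point): the locking pin's handle centre (half-way up it is the grasp point): a yellow round handle with black bands, 20 mm in diameter and 40 mm long, z axis up along the pin. 70 mm above the pin's tip. Pin weighs about 60 g.
- pin_collar (a point): centre of the underside of the pin's steel collar (28 mm in diameter, 4 mm thick), 42 mm above the tip, 28 mm below pin_grip. The shank below it is 10 mm in diameter, with its last 6 mm tapered to 6 mm.
- pin: the locking pin (86 mm long in all); origin at its tip, z up along it. It starts upright in the hole of its stand with the collar resting on the stand's top.
- pin_stand: grey stand of the pin, 56 x 56 x 46 mm high, on a black 66 mm square foot, fixed to the bench; origin at the centre of its underside; the pin stands in a 13 mm hole at its centre, 42 mm deep in it.
- amber_bottle: bystander, to be left alone: small amber bottle with a red cap, 51x52x108 mm; origin at the centre of its underside
- timer: bystander, to be left alone: white bench timer, 58x66x18 mm; origin at the centre of its underside

How it is judged:
By the outcome, as a careful person would: the job done as asked, in the order asked, and still so for the second after the job is handed in, while the arm keeps its last pose, push and grip.
It also fails if it takes over 70 s, if anything falls off the work surface, if the arm or the gripper's body presses on something with over 40 N, if the wrist force passes 120 N, or if a joint passes its speed limit or range.

## Working session

There is one attempt and no reset: what is moved stays moved. The work goes in short steps, Python scripts to look and compute and a tool call to move; the robot and the scene stay as the last step left them, time stands still between calls to the robot, and variables do not carry over. Pictures are saved under pics/ and viewed, at most 10 in all, crops included, and the job is handed in when it is done.

Besides the shell and the picture viewer there is one more tool, called after "Request:" as name([rows], argument=value, ...), one row to a line, values as JSON. play_rows: Moves the arm, as the interface text tells. Its arguments: {"type":"object","properties":{"moves":{"type":"array","items":{"type":"array","items":{"type":"array","items":{"type":"number"}}}},"newtons":{"type":"number"}},"required":["moves"]}

```bash
mkdir -p pics
python3 - <<'E'
from rig import env
import cv2,numpy as np
s=env.state();print({k:np.round(v,3) for k,v in s.items()})
for n in("side","top"):
    im=env.camera(n);cv2.imwrite(f"pics/{n}0.png",cv2.resize(im[...,::-1],(768,576),interpolation=cv2.INTER_CUBIC))
    m=env.camera_model(n);print(n,{k:np.round(v,4).tolist() for k,v in m.items()})
E
```

```text
{'time': np.float64(0.0), 'joints': array([-1.25 ,  0.343,  1.525, -0.   ,  1.275, -0.146]), 'dq': array([ 0.   ,  0.   , -0.001,  0.   ,  0.001,  0.001]), 'tau': array([ 1.0000e-03, -4.3367e+01, -2.4601e+01, -0.0000e+00,  8.0000e-03,
       -0.0000e+00]), 'position': array([ 0.236, -0.468,  0.231]), 'ee_rot': array([-0.001,  0.973,  0.231, -0.   ]), 'contact_force': array([-0.463,  0.843,  0.29 ]), 'wrist_torque': array([ 0.014,  0.031, -0.001]), 'grasp_force': np.float64(0.0), 'opening': np.float64(0.996)}
side {'fx': 359.8415, 'fy': 359.8415, 'cx': 255.9906, 'cy': 191.1722, 'world_to_cam': [[-0.9376, -0.3472, -0.0191, 0.6604], [0.1, -0.3218, 0.9415, -0.1145], [-0.333, 0.8808, 0.3365, -0.8727], [0.0, 0.0, 0.0, 1.0]]}
top {'fx': 464.6287, 'fy': 464.6287, 'cx': 248.8239, 'cy': 202.8695, 'world_to_cam': [[-0.0462, -0.9989, 0.0059, 0.1772], [0.9676, -0.0433, 0.2489, -0.6256], [-0.2484, 0.0172, 0.9685, -1.2149], [0.0, 0.0, 0.0, 1.0]]}
```

View pics/side0.png

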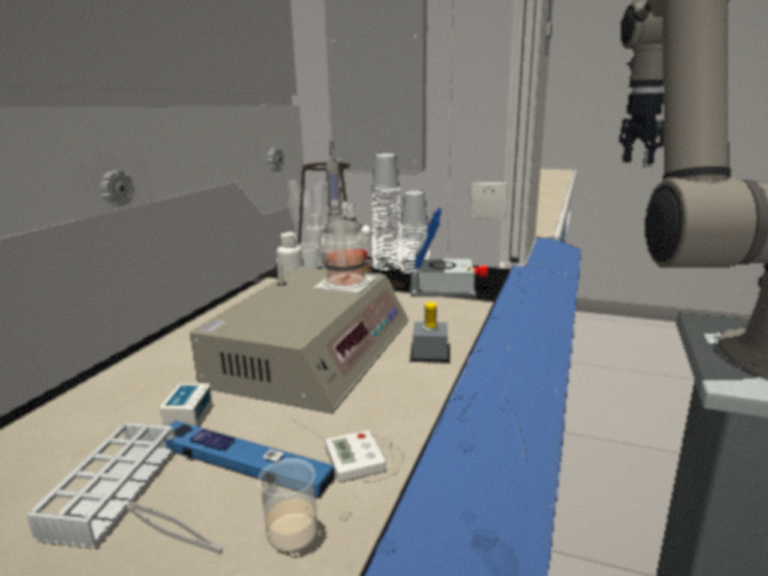

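View pics/top0.png

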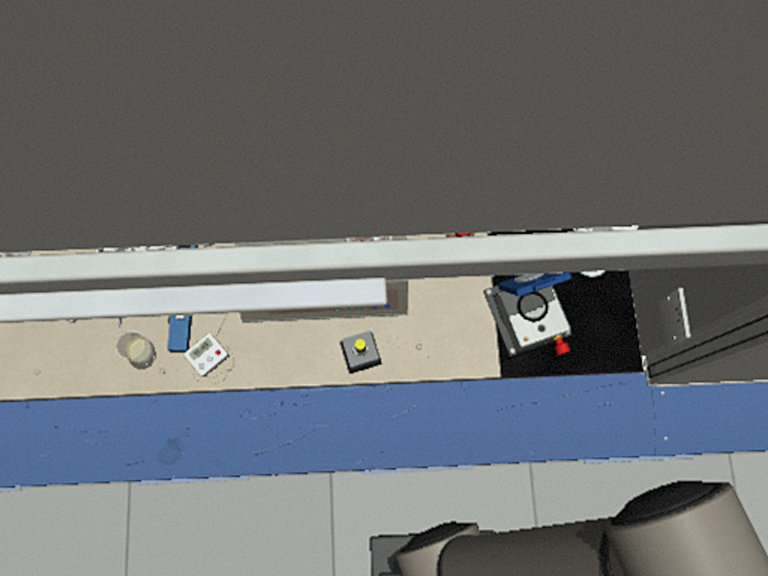

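The side view shows the cell far back at (445,270) with its red knob at (482,271), and the pin in its stand at (431,318). The top view shows the cell at (530,320), the knob at (561,346), the pin at (361,345) and the timer at (206,354). I'll enlarge the areas that matter.

```bash
cat > h.py <<'E'
from rig import env
import cv2,numpy as np
M={n:env.camera_model(n) for n in("side","top")}
def proj(n,P):
    m=M[n];P=np.atleast_2d(P);c=P@m["world_to_cam"][:3,:3].T+m["world_to_cam"][:3,3]
    return np.c_[m["cx"]+m["fx"]*c[:,0]/-c[:,2],m["cy"]-m["fy"]*c[:,1]/-c[:,2]]
def ray(n,p):
    m=M[n];R=m["world_to_cam"][:3,:3];t=m["world_to_cam"][:3,3]
    d=R.T@np.array([(p[0]-m["cx"])/m["fx"],-(p[1]-m["cy"])/m["fy"],-1]);return -R.T@t,d
def atz(n,p,z):
    o,d=ray(n,p);return o+d*(z-o[2])/d[2]
def tri(a,b):
    (o1,d1),(o2,d2)=ray("side",a),ray("top",b)
    k=np.linalg.lstsq(np.c_[d1,-d2],o2-o1,rcond=None)[0];p,q=o1+k[0]*d1,o2+k[1]*d2
    return (p+q)/2,np.linalg.norm(p-q)
def crop(n,x0,y0,x1,y1,s):
    return cv2.resize(env.camera(n)[y0:y1,x0:x1,::-1],None,fx=s,fy=s,interpolation=cv2.INTER_CUBIC)
def blob(im,lo,hi,box):
    x0,y0,x1,y1=box;h=cv2.cvtColor(np.ascontiguousarray(im[y0:y1,x0:x1]),cv2.COLOR_RGB2HSV)
    k=cv2.inRange(h,lo,hi);ys,xs=np.nonzero(k);return xs.mean()+x0,ys.mean()+y0,len(xs),xs.min()+x0,xs.max()+x0,ys.min()+y0,ys.max()+y0
E
python3 - <<'E'
from h import *
a=crop("top",310,170,430,245,6);b=crop("side",265,130,335,250,5)
cv2.imwrite("pics/c1.png",a);cv2.imwrite("pics/c2.png",b)
for n in M: print(n,"cam at",ray(n,(0,0))[0].round(3))
s=env.camera("side");t=env.camera("top")
R=((0,150,90),(8,255,255));Y=((20,150,90),(35,255,255))
ks=blob(s,*R,(300,165,335,200));kt=blob(t,*R,(355,215,390,250));print(np.round(ks,1),np.round(kt,1));print(tri(ks[:2],kt[:2]))
ks=blob(s,*Y,(270,190,300,225));kt=blob(t,*Y,(225,215,255,245));print(np.round(ks,1),np.round(kt,1));print(tri(ks[:2],kt[:2]))
E
```

```text
side cam at [0.34  0.961 0.414]
top cam at [0.312 0.171 1.331]
[320.4 179.9  48.  316.  324.  177.  183. ] [374.1 231.   72.  370.  379.  225.  236. ]
(array([ 0.54592846, -0.20409361,  0.03468668]), np.float64(8.771072803746002e-05))
[286.7 209.3 102.  284.  290.  201.  218. ] [239.6 229.4  35.  237.  242.  226.  233. ]
(array([0.5584501 , 0.17715839, 0.07625933]), np.float64(0.001986346940271865))
```

View pics/c1.png

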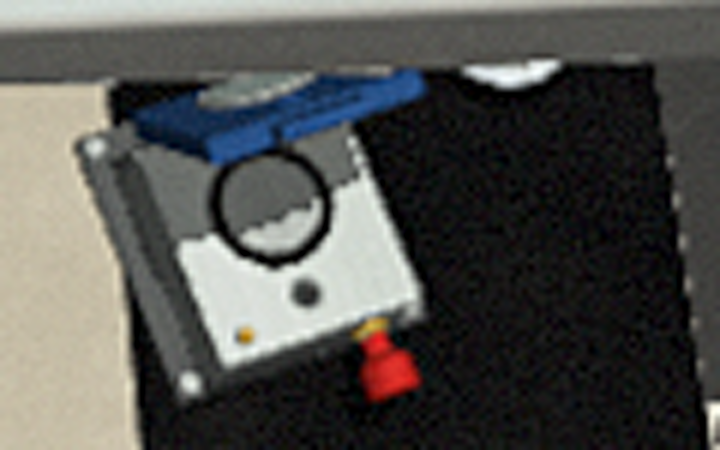

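View pics/c2.png

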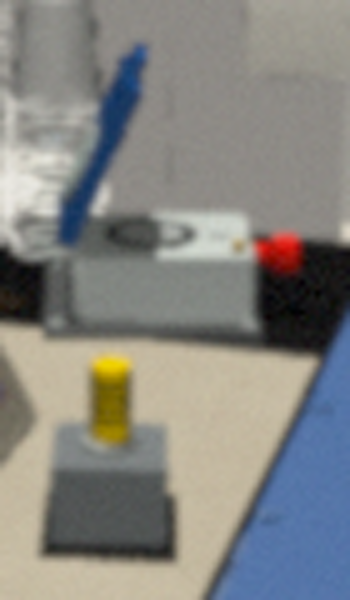

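Run:
```python
from h import *
from scipy.optimize import least_squares
cv=lambda p,o,s:(np.array(p)+.5)/s-.5+np.array(o)
T=[((306,292),(-35,0,50)),((244,335),(-45,36,52)),((223,367),(-55,50,50)),((423,298),(-55,-50,50)),((272,208),(14,0,50))]
kt=np.array([374.1,231]);ks=np.array([320.4,179.9])
def w(q,c): 
    c=np.array(c)/1000;C,S=np.cos(q[2]),np.sin(q[2]);return np.array([q[0]+C*c[0]-S*c[1],q[1]+S*c[0]+C*c[1],c[2]+.0045])
def f(q):
    r=[(proj("top",w(q,c))[0]-cv(p,(310,170),6)) for p,c in T[:4]]
    r+=[proj("top",w(q,(-82,-28,28)))[0]-kt,proj("side",w(q,(-82,-28,28)))[0]-ks]
    return np.ravel(r)
s=least_squares(f,[.62,-.17,0],loss="soft_l1");q=s.x;print("cell",q,f(q).reshape(-1,2).round(1))
for n,c in dict(hole=(-35,0,50),hinge=(61,0,50),knob=(-82,-28,28)).items():print(n,w(q,c).round(4))
C,S=np.cos(q[2]),np.sin(q[2]);hx=61
for a in(1.05,1.15,1.25,1.35):
    ca,sa=np.cos(a),np.sin(a)
    print(a,[ (proj("side",w(q,(hx-128*ca+sa*u*-0-0+11.5*sa*1, y,50+128*sa+11.5*ca)))[0]-(265,130))*5 for y in(-22,22) for u in[0]], w(q,(hx-128*ca+11.5*sa,0,50+128*sa+11.5*ca)).round(3))
# sash bars
for r,c in((187,300),(155,300),(213,200),(190,200)):
    o,d=ray("top",(c,r));print((c,r),[ (x,(o+d*(x-o[0])/d[0])[1:].round(3)) for x in(.45,.5,.55,.6)])
o,d=ray("side",(342,175));print([(o+d*(y-o[1])/d[1]).round(3) for y in(-.25,-.35,-.45)])
o,d=ray("side",(342,40));print([(o+d*(y-o[1])/d[1]).round(3) for y in(-.25,-.35,-.45)])
```

```text
cell [ 0.6144129  -0.15381622  0.30330061] [[-0.1 -0.2]
 [ 0.1  0. ]
 [ 0.2 -0.2]
 [-0.4 -0.6]
 [ 0.2  0.6]
 [ 0.4  0.5]]
hole [ 0.581  -0.1643  0.0545]
hinge [ 0.6726 -0.1356  0.0545]
knob [ 0.5445 -0.205   0.0325]
1.05 [array([151.29587251,  53.28772039]), array([154.87437815,  67.5918179 ])] [ 0.621 -0.152  0.171]
1.15 [array([133.08863881,  46.2059222 ]), array([136.00595818,  60.26373076])] [ 0.633 -0.148  0.176]
1.25 [array([114.18993307,  40.96200049]), array([116.4188556 ,  54.83492408])] [ 0.645 -0.144  0.18 ]
1.35 [array([94.80866899, 37.61663219]), array([96.3303509 , 51.36852233])] [ 0.657 -0.141  0.182]
(300, 187) [(0.45, array([0.106, 0.851])), (0.5, array([0.083, 0.678])), (0.55, array([0.06 , 0.504])), (0.6, array([0.037, 0.331]))]
(300, 155) [(0.45, array([0.118, 0.951])), (0.5, array([0.099, 0.814])), (0.55, array([0.079, 0.677])), (0.6, array([0.06 , 0.539]))]
(200, 213) [(0.45, array([0.224, 0.751])), (0.5, array([0.243, 0.541])), (0.55, array([0.262, 0.331])), (0.6, array([0.281, 0.121]))]
(200, 190) [(0.45, array([0.214, 0.856])), (0.5, array([0.229, 0.684])), (0.55, array([0.244, 0.513])), (0.6, array([0.26 , 0.341]))]
[array([ 0.48 , -0.25 ,  0.044]), array([ 0.492, -0.35 ,  0.014]), array([ 0.504, -0.45 , -0.017])]
[array([ 0.506, -0.25 ,  0.474]), array([ 0.52 , -0.35 ,  0.479]), array([ 0.534, -0.45 ,  0.484])]
```

The cell fit is consistent, with residuals under 0.6 px: cell at (0.614, -0.154), yaw 0.303. The lid is at about 1.1 rad. The pin is at (0.558, 0.177). I'll align the tool with the cell and bring it in front.

Request:
play_rows([
  [[0,0,0.105,0,0,0,1],[0,0,0.105,0,0,0,1],[0,0,0,0.85,-0.69,0,1],[0,0,0,0.85,-0.69,0,1],[0,0,0,0.85,-0.69,0,1],[0,0,0,0.85,-0.69,0,1],[0,0,0,0.85,-0.69,0,1],[0,0,0,0.85,-0.69,0,1],[0,0,0,0.85,-0.69,0,1],[0,0,0,0.85,-0.69,0,1],[0,0,0,0.85,-0.69,0,1],[0,0,0,0.85,-0.69,0,1]],
], newtons=60)

```text
time: 1.5
position: [0.4188, -0.1942, 0.2314]
ee_rot: [0.0, 0.989, 0.15, 0.0]
contact_force: [1.0, 0.1, -0.4]
opening: 1.007
grasp_force: 0.0
```

```bash
cat > cf.py <<'E'
from h import *
from scipy.spatial.transform import Rotation as Ro
Q=np.array([.6144,-.1538,.3033])
def rep():
    s=env.state();p=s["position"];C,S=np.cos(Q[2]),np.sin(Q[2]);d=p[:2]-Q[:2]
    w,x,y,z=s["ee_rot"];R=Ro.from_quat([x,y,z,w]).as_matrix()
    Rc=np.array([[C,S,0],[-S,C,0],[0,0,1]])@R
    print("t",round(float(s["time"]),2),"world",p.round(4),"cell mm",(np.array([C*d[0]+S*d[1],-S*d[0]+C*d[1],p[2]])*1000).round(1),
     "toolx",Rc[:,0].round(3),"toolz",Rc[:,2].round(3),"F",s["contact_force"].round(1),"op",round(float(s["opening"]),3),"grip",round(float(s["grasp_force"]),1),"q",s["joints"].round(2))
if __name__=="__main__": rep()
E
python3 cf.py
python3 - <<'E'
from h import *
print([atz("top",p,z).round(3) for p in((374,250),(345,251),(420,249)) for z in(0,.02)])
cv2.imwrite("pics/s2.png",np.hstack([crop("side",170,90,340,240,3.5)]))
E
```

```text
t 1.5 world [ 0.4188 -0.1942  0.2314] cell mm [-198.7   19.9  231.4] toolx [ 1.    -0.001  0.   ] toolz [ 0. -0. -1.] F [ 1.   0.1 -0.4] op 1.007 grip 0.0 q [-0.6   0.23  1.69 -0.    1.23  0.67]
[array([ 0.497, -0.207,  0.   ]), array([ 0.494, -0.202,  0.02 ]), array([ 0.498, -0.123,  0.   ]), array([ 0.495, -0.119,  0.02 ]), array([ 0.493, -0.341,  0.   ]), array([ 0.491, -0.333,  0.02 ])]
```

View pics/s2.png

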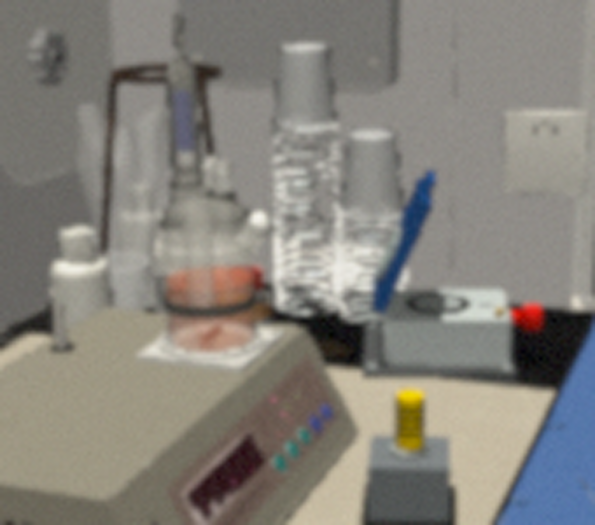

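Request:
play_rows([
  [[0,0,0,0,0,1,1],[0,0,0,0,0,1,1],[0,0,0,0,0,1,1],[0,0,0,0,0,1,1],[0,0,0,0,0,1,1],[0,0,0,0.65,0.267,0,1],[0,0,0,0.65,0.267,0,1],[0,0,0,0.65,0.267,0,1],[0,0,0,0.65,0.267,0,1],[0,0,0,0.65,0.267,0,1],[0,0,0,0.65,0.267,0,1],[0,0,0,0,0,0,1]],
])

```text
time: 2.75
position: [0.5462, -0.207, 0.0812]
ee_rot: [0.001, 0.989, 0.151, 0.001]
contact_force: [-0.5, 0.4, 0.1]
opening: 0.997
grasp_force: 0.0
```

```bash
python3 cf.py
python3 - <<'E'
from h import *
print([atz("side",(170+a/3.5,90+b/3.5),0).round(3) for a,b in((350,318),(305,315),(335,345))])
a=crop("side",250,60,400,210,4);b=crop("top",310,160,510,300,4)[:560]
a=cv2.resize(a,(420,420));b=cv2.resize(b,(380,266));c=np.zeros((420,800,3),np.uint8);c[:,:420]=a;c[:266,420:]=b;cv2.imwrite("pics/k1.png",c)
E
```

```text
t 2.75 world [ 0.5462 -0.207   0.0812] cell mm [-80.9 -30.4  81.2] toolx [ 1.    -0.001  0.002] toolz [ 0.002 -0.001 -1.   ] F [-0.5  0.4  0.1] op 0.997 grip 0.0 q [-0.49  0.6   1.55  0.    0.99  0.77]
[array([ 0.74 , -0.245,  0.   ]), array([ 0.789, -0.241, -0.   ]), array([ 0.727, -0.158, -0.   ])]
```

View pics/k1.png

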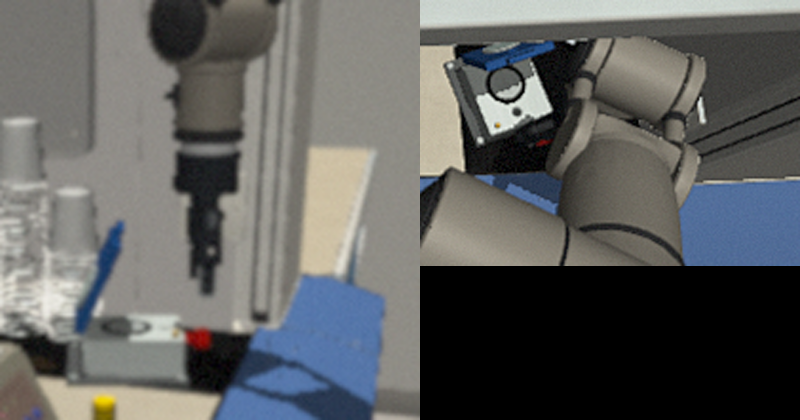

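The side view shows the gripper above the red knob (200,338) with clear air all round. I'll descend and close on the knob.

Request:
play_rows([
  [[0,0,0,0,-0.08,0.5,1],[0,0,0,0,0,0.5,1],[0,0,0,0,0,0.5,1],[0,0,0,0,0,0.5,1],[0,0,0,0,0,0,0],[0,0,0,0,0,0,0],[0,0,0,0,0,0,0],[0,0,0,0,0,0,0],[0,0,0,0,0,0,0],[0,0,0,0,0,0,0],[0,0,0,0,0,0,0],[0,0,0,0,0,0,0]],
], newtons=60)

```text
time: 4.05
position: [0.5434, -0.2036, 0.0225]
ee_rot: [-0.0, 0.989, 0.15, 0.0]
contact_force: [-3.1, 3.6, 6.4]
opening: 0.274
grasp_force: 58.6
```

```bash
python3 cf.py
```

```text
t 4.05 world [ 0.5434 -0.2036  0.0225] cell mm [-82.6 -26.4  22.5] toolx [ 1.    -0.002  0.   ] toolz [ 0.  0. -1.] F [-3.1  3.6  6.4] op 0.274 grip 58.6 q [-0.49  0.68  1.6   0.    0.86  0.78]
```

Request:
play_rows([
  [[0,0,0,-0.13,0,0,0],[0,0,0,-0.13,0,0,0],[0,0,0,-0.13,0,0,0],[0,0,0,-0.13,0,0,0],[0,0,0,-0.13,0,0,0],[0,0,0,-0.13,0,0,0],[0,0,0,-0.13,0,0,0],[0,0,0,-0.13,0,0,0],[0,0,0,-0.13,0,0,0],[0,0,0,0,0,0,0]],
])

```text
time: 5.05
position: [0.5099, -0.2136, 0.0225]
ee_rot: [-0.001, 0.989, 0.15, 0.0]
contact_force: [-1.4, 5.6, 7.7]
opening: 0.277
grasp_force: 59.0
```

```bash
python3 cf.py
```

```text
t 5.05 world [ 0.5099 -0.2136  0.0225] cell mm [-117.6  -25.9   22.5] toolx [ 1.    -0.002  0.001] toolz [ 0.001  0.001 -1.   ] F [-1.4  5.6  7.7] op 0.277 grip 59.0 q [-0.54  0.64  1.68  0.    0.82  0.73]
```

Request:
play_rows([
  [[0,0,0,-0.07,0,0,0],[0,0,0,-0.07,0,0,0],[0,0,0,0,0,0,0]],
])

```text
time: 5.35
position: [0.5097, -0.2138, 0.0226]
ee_rot: [-0.0, 0.989, 0.15, 0.004]
contact_force: [13.9, 14.3, -1.0]
opening: 0.273
grasp_force: 59.2
```

```bash
python3 cf.py
```

```text
t 5.35 world [ 0.5097 -0.2138  0.0226] cell mm [-117.8  -26.    22.6] toolx [ 1.    -0.003  0.008] toolz [ 0.008 -0.001 -1.   ] F [13.9 14.3 -1. ] op 0.273 grip 59.2 q [-0.54  0.64  1.69  0.01  0.81  0.73]
```

The knob is out 35 mm and hard against its stop at 17 N. I'll relax and release it. Then, from the readings so far, I'll estimate where the forearm runs relative to the sash.

Request:
play_rows([
  [[0,0,0,0.1,0,0,0],[0,0,0,0,0,0,1],[0,0,0,0,0,0,1],[0,0,0,0,0,0,1],[0,0,0,0,0,0,1],[0,0,0,0,0,0,1],[0,0,0,0,0,-1,1],[0,0,0,0,0,-1,1],[0,0,0,0,0,-1,1]],
])

```text
time: 6.25
position: [0.5085, -0.2151, 0.1121]
ee_rot: [-0.0, 0.989, 0.15, -0.0]
contact_force: [0.8, -0.1, -0.6]
opening: 1.0
grasp_force: 0.0
```

Run:
```python
from cf import *
rep()
s=env.state()
D=[(.343,1.525,.236,-.468,.231),(.23,1.69,.4188,-.1942,.2314),(.60,1.55,.5462,-.207,.0812),(.68,1.60,.5434,-.2036,.0225),(.64,1.68,.5099,-.2136,.0225),(*s["joints"][1:3],*s["position"])]
A=[];B=[]
for q2,q3,x,y,z in D:
    r=np.sqrt(x*x+y*y-.0763**2);A+=[[1,0,np.sin(q2),np.sin(q2+q3)],[0,1,np.cos(q2),np.cos(q2+q3)]];B+=[r,z]
v,res,_,_=np.linalg.lstsq(np.array(A),np.array(B),rcond=None);print("a b L1 L2",v.round(3),(np.array(A)@v-B).round(3))
k=blob(env.camera("side"),(0,150,90),(8,255,255),(300,165,350,205));print(np.round(k,1), proj("side",[[.5112,-.2154,.0325]]))
```

```text
t 6.25 world [ 0.5085 -0.2151  0.1121] cell mm [-119.3  -26.8  112.1] toolx [ 1.    -0.002 -0.001] toolz [-0.001  0.    -1.   ] F [ 0.8 -0.1 -0.6] op 1.0 grip 0.0 q [-0.54  0.51  1.61 -0.    1.02  0.73]
a b L1 L2 [-0.004 -0.092  0.464  0.379] [-0.004  0.002  0.003 -0.002 -0.003  0.002  0.001 -0.001  0.003 -0.001
 -0.     0.001]
[331.  180.4  39.  327.  335.  178.  183. ] [[331.18807582 180.40156251]]
```

The knob sits at 331.0 px against a predicted 331.2, so it is fully out. The forearm should pass under the sash. Next I'll go over the lid with the fingers shut.

Request:
play_rows([
  [[0,0,0,0,0,-0.98,0],[0,0,0,0,0,-0.98,0],[0,0,0,0,0,-0.98,0],[0,0,0,0,0,0,0],[0,0,0,0.94,-0.15,0,0],[0,0,0,0.94,-0.15,0,0],[0,0,0,0.94,-0.15,0,0],[0,0,0,0.94,-0.15,0,0],[0,0,0,0.94,-0.15,0,0],[0,0,0,0.94,-0.15,0,0],[0,0,0,0,0,0,0]],
])

```text
time: 7.4
position: [0.6641, -0.1369, 0.1974]
ee_rot: [-0.001, 0.988, 0.152, -0.0]
contact_force: [0.3, -0.6, -0.5]
opening: 0.001
grasp_force: 0.0
```

Run:
```python
from cf import *
rep()
a=crop("side",250,60,350,210,4);b=crop("top",300,160,400,250,4)
c=np.zeros((600,800,3),np.uint8);c[:,:400]=a;c[:360,400:]=b;cv2.imwrite("pics/l1.png",c)
```

```text
t 7.4 world [ 0.6641 -0.1369  0.1974] cell mm [ 52.5   1.3 197.4] toolx [ 1.     0.001 -0.   ] toolz [-0.     0.001 -1.   ] F [ 0.3 -0.6 -0.5] op 0.001 grip 0.0 q [-0.32  0.66  1.09  0.    1.39  0.95]
```

View pics/l1.png

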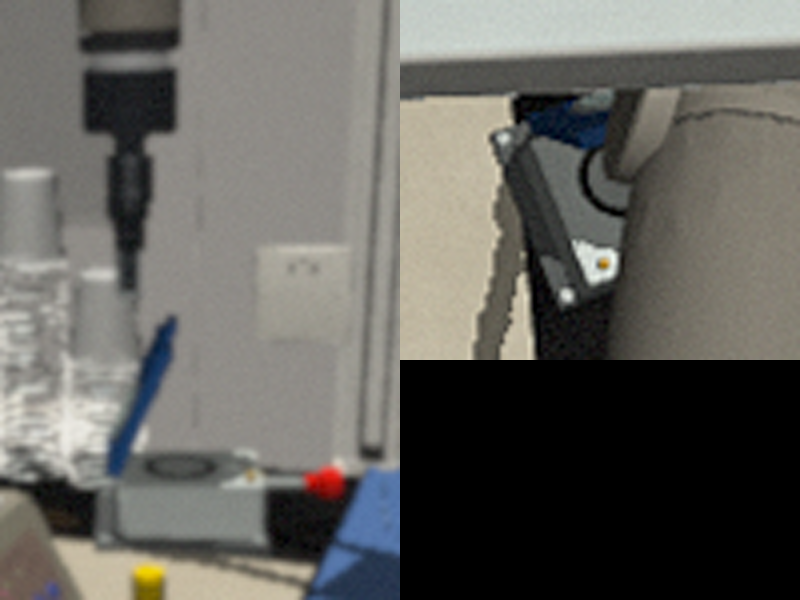

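The image shows the fingertip (128,290) behind and above the lid edge (173,320), with the knob out. I'll descend and sweep the lid down along its arc.

Request:
play_rows([
  [[0,0,0,0,0,0.62,0],[0,0,0,0,0,0.62,0],[0,0,0,-0.41,0,0,0],[0,0,0,-0.41,0,0,0],[0,0,0,-0.36,0,0.083,0],[0,0,0,-0.36,0,0.083,0],[0,0,0,-0.313,0,0.24,0],[0,0,0,-0.313,0,0.24,0],[0,0,0,0,0,0,0]],
])

```text
time: 8.4
position: [0.5979, -0.159, 0.142]
ee_rot: [-0.001, 0.989, 0.149, -0.001]
contact_force: [0.3, -0.6, -0.0]
opening: 0.001
grasp_force: 0.0
```

```bash
python3 cf.py
```

```text
t 8.4 world [ 0.5979 -0.159   0.142 ] cell mm [-1.73e+01 -1.00e-01  1.42e+02] toolx [ 1.    -0.003 -0.003] toolz [-0.003  0.002 -1.   ] F [ 0.3 -0.6 -0. ] op 0.001 grip 0.0 q [-0.38  0.59  1.37 -0.    1.18  0.89]
```

Run:
```python
from cf import *
cv2.imwrite("pics/l2.png",crop("side",260,90,350,200,5))
```

```text
(no output)
```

View pics/l2.png

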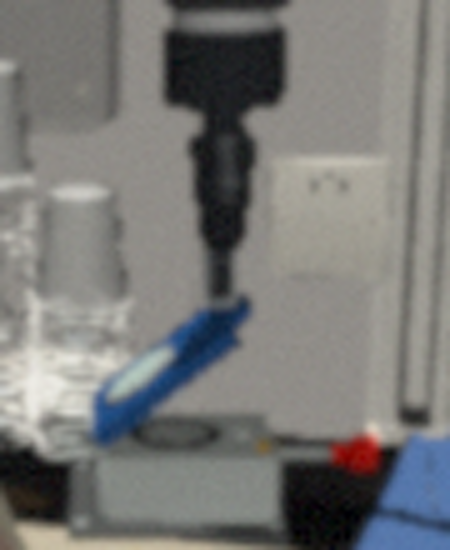

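The lid is following the fingertip, now at about 0.65 rad. I'll continue down.

Request:
play_rows([
  [[0,0,0,-0.175,0,0.333,0],[0,0,0,-0.175,0,0.333,0],[0,0,0,-0.19,0,0.35,0],[0,0,0,-0.19,0,0.35,0],[0,0,0,-0.1,0,0.285,0],[0,0,0,-0.1,0,0.285,0],[0,0,0,-0.04,0,0.2,0],[0,0,0,-0.04,0,0.2,0],[0,0,0,0,0,0,0]],
])

```text
time: 9.35
position: [0.5714, -0.1673, 0.0723]
ee_rot: [-0.0, 0.989, 0.15, -0.0]
contact_force: [-0.8, 0.8, 1.5]
opening: 0.001
grasp_force: 0.8
```

```bash
python3 cf.py
```

```text
t 9.35 world [ 0.5714 -0.1673  0.0723] cell mm [-45.1  -0.   72.3] toolx [ 1.    -0.001 -0.   ] toolz [-0.  0. -1.] F [-0.8  0.8  1.5] op 0.001 grip 0.8 q [-0.41  0.63  1.52 -0.    0.99  0.86]
```

The lid is resting ajar at about 0.04 rad. I'll move to the front of the knob.

Request:
play_rows([
  [[0,0,0,0,0,-0.67,0],[0,0,0,0,0,-0.67,0],[0,0,0,-0.72,0.19,0,0],[0,0,0,-0.72,0.19,0,0],[0,0,0,-0.72,0.19,0,0],[0,0,0,-0.72,0.19,0,0],[0,0,0,-0.72,0.19,0,0],[0,0,0,0,0,0.7,0],[0,0,0,0,0,0.7,0],[0,0,0,0,0,0.6,0],[0,0,0,0,0,0.4,0],[0,0,0,0,0,0,0]],
])

```text
time: 10.55
position: [0.4762, -0.2261, 0.0399]
ee_rot: [-0.001, 0.989, 0.15, -0.001]
contact_force: [-0.6, -0.3, 0.1]
opening: -0.001
grasp_force: 0.0
```

Run:
```python
from cf import *
rep()
a=crop("side",260,90,360,210,5);cv2.imwrite("pics/p1.png",a)
```

```text
t 10.55 world [ 0.4762 -0.2261  0.0399] cell mm [-153.5  -27.7   39.9] toolx [ 1.    -0.001 -0.002] toolz [-0.002  0.002 -1.   ] F [-0.6 -0.3  0.1] op -0.001 grip 0.0 q [-0.59  0.58  1.74 -0.    0.82  0.68]
```

View pics/p1.png

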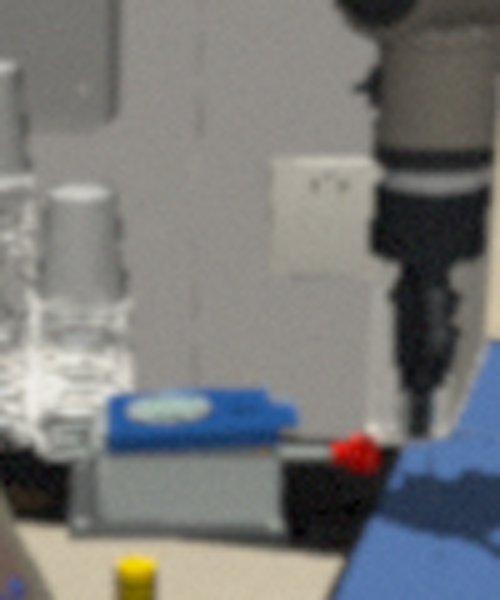

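The lid is down, and the shut fingers (420,435) stand in front of the knob (355,455). I'll lower a little, then push the knob home.

Request:
play_rows([
  [[0,0,0,0,0,0.13,0],[0,0,0,0,0,0.13,0],[0,0,0,0.2,0,0,0],[0,0,0,0.2,0,0,0],[0,0,0,0.2,0,0,0],[0,0,0,0.2,0,0,0],[0,0,0,0.2,0,0,0],[0,0,0,0.2,0,0,0],[0,0,0,0.2,0,0,0]],
])

```text
time: 11.5
position: [0.5173, -0.214, 0.0333]
ee_rot: [0.0, 0.989, 0.15, -0.0]
contact_force: [-6.4, -3.8, 2.5]
opening: -0.004
grasp_force: 3.9
```

```bash
python3 cf.py
```

```text
t 11.5 world [ 0.5173 -0.214   0.0333] cell mm [-110.6  -28.4   33.3] toolx [ 1.    -0.001 -0.   ] toolz [-0. -0. -1.] F [-6.4 -3.8  2.5] op -0.004 grip 3.9 q [-0.53  0.63  1.66 -0.    0.85  0.74]
```

Request:
play_rows([
  [[0,0,0,0.1,0,0,0],[0,0,0,0.1,0,0,0],[0,0,0,0.1,0,0,0],[0,0,0,0,0,0,0]],
])

```text
time: 11.9
position: [0.5248, -0.2114, 0.0331]
ee_rot: [-0.0, 0.989, 0.151, -0.001]
contact_force: [-3.7, -1.6, 1.5]
opening: 0.001
grasp_force: 1.9
```

```bash
python3 cf.py
```

```text
t 11.9 world [ 0.5248 -0.2114  0.0331] cell mm [-102.7  -28.2   33.1] toolx [ 1.    -0.001 -0.002] toolz [-0.002  0.001 -1.   ] F [-3.7 -1.6  1.5] op 0.001 grip 1.9 q [-0.52  0.64  1.64 -0.    0.87  0.75]
```

Request:
play_rows([
  [[0,0,0,0.1,0,0,0],[0,0,0,0.1,0,0,0],[0,0,0,0,0,0,0]],
])

```text
time: 12.2
position: [0.5251, -0.2111, 0.0328]
ee_rot: [-0.001, 0.989, 0.151, -0.006]
contact_force: [-24.9, -11.9, 12.4]
opening: 0.0
grasp_force: 13.8
```

```bash
python3 cf.py
```

```text
t 12.2 world [ 0.5251 -0.2111  0.0328] cell mm [-102.4  -28.    32.8] toolx [ 1.    -0.    -0.012] toolz [-0.012  0.004 -1.   ] F [-24.9 -11.9  12.4] op 0.0 grip 13.8 q [-0.51  0.65  1.63 -0.01  0.88  0.76]
```

The knob is against its hard stop at home (27 N). I'll back off, rise and head for the pin. Meanwhile I'll check the knob and refine the pin position.

Request:
play_rows([
  [[0,0,0,-0.7,0,0,0],[0,0,0,-0.5,0,0,0],[0,0,0,0,0,-1,0],[0,0,0,0,0,-1,0],[0,0,0,0,0,-1,0],[0,0,0,0,-1,0,1],[0,0,0,0,-1,0,1],[0,0,0,0,-1,0,1],[0,0,0,0,-1,0,1],[0,0,0,0,-1,0,1],[0,0,0,0,-1,0,1],[0,0,0,0,0,0,1]],
])

```text
time: 13.4
position: [0.4421, -0.0456, 0.1233]
ee_rot: [-0.001, 0.988, 0.152, -0.0]
contact_force: [0.5, -0.9, 0.2]
opening: 1.0
grasp_force: 0.0
```

Run:
```python
from cf import *
from scipy.optimize import least_squares
rep()
s=env.camera("side");t=env.camera("top")
print("knob side",np.round(blob(s,(0,150,90),(8,255,255),(300,165,350,205)),1),"home was 320.4 179.9")
print("knob top",np.round(blob(t,(0,150,90),(8,255,255),(355,215,390,250)),1),"home was 374.1 231")
Y=((20,150,90),(35,255,255));ks=blob(s,*Y,(265,190,300,225));kt=blob(t,*Y,(225,215,255,245))
print(np.round(ks,1),np.round(kt,1))
# model: project handle surface, compare silhouette bbox centres
th=np.linspace(0,2*np.pi,60)
def surf(x,y): return np.array([[x+.01*np.cos(a),y+.01*np.sin(a),z] for a in th for z in(.054,.074,.094)])
def f(q):
    r=[]
    for n,k in(("side",ks),("top",kt)):
        p=proj(n,surf(*q));r+=[(p[:,0].min()+p[:,0].max()-k[3]-k[4])/2]+([(p[:,1].min()+p[:,1].max()-k[5]-k[6])/2] )
    return r
q=least_squares(f,[.558,.177]).x;print("pin",q.round(4),np.round(f(q),2), tri(ks[:2],kt[:2]))
C,S=np.cos(Q[2]),np.sin(Q[2]);d=q-Q[:2];print("pin in cell",(C*d[0]+S*d[1])*1000,(-S*d[0]+C*d[1])*1000)
print("device corner",atz("side",(270,214),0).round(3))
b=crop("top",200,190,290,260,6);cv2.imwrite("pics/pin1.png",b)
```

```text
t 13.4 world [ 0.4421 -0.0456  0.1233] cell mm [-132.2  154.7  123.3] toolx [ 1.     0.001 -0.   ] toolz [-0.     0.001 -1.   ] F [ 0.5 -0.9  0.2] op 1.0 grip 0.0 q [-0.28  0.33  1.89  0.    0.93  0.99]
knob side [320.7 180.   47.  316.  325.  177.  183. ] home was 320.4 179.9
knob top [374.8 228.3  13.  372.  378.  227.  229. ] home was 374.1 231
[286.7 209.3 101.  284.  290.  201.  218. ] [239.6 229.6  37.  237.  242.  226.  233. ]
pin [0.5582 0.1765] [-0.49  0.47  0.37  0.46] (array([0.55827806, 0.17709427, 0.07610635]), np.float64(0.001452071279483028))
pin in cell 45.00740897038841 332.05627780118175
device corner [0.643 0.05  0.   ]
```

View pics/pin1.png

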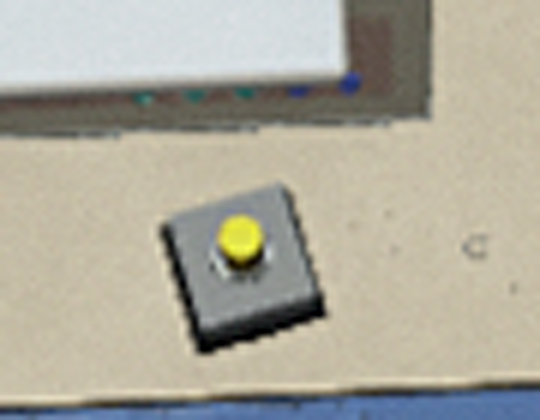

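Run:
```python
from cf import *
for px in((250,208),(200,211),(100,213)):
    o,d=ray("top",px)
    for x in(.46,.48,.5,.52,.54,.57): p=o+d*(x-o[0])/d[0];print(px,p.round(3),proj("side",p).round(0))
s=env.camera("side");cv2.imwrite("pics/full.png",cv2.convertScaleAbs(s[...,::-1],alpha=1.5))
```

```text
(250, 208) [0.46  0.159 0.725] [[ 346. -125.]]
(250, 208) [0.48  0.157 0.643] [[332. -68.]]
(250, 208) [0.5   0.156 0.562] [[320. -18.]]
(250, 208) [0.52  0.154 0.48 ] [[309.  28.]]
(250, 208) [0.54  0.152 0.398] [[299.  69.]]
(250, 208) [0.57  0.15  0.275] [[286. 125.]]
(200, 211) [0.46  0.226 0.721] [[ 340. -140.]]
(200, 211) [0.48  0.234 0.638] [[325. -79.]]
(200, 211) [0.5   0.241 0.556] [[311. -23.]]
(200, 211) [0.52  0.249 0.473] [[298.  28.]]
(200, 211) [0.54  0.256 0.391] [[286.  75.]]
(200, 211) [0.57  0.268 0.267] [[270. 138.]]
(100, 213) [0.46  0.357 0.734] [[ 327. -202.]]
(100, 213) [0.48  0.382 0.653] [[ 305. -130.]]
(100, 213) [0.5   0.407 0.572] [[285. -62.]]
(100, 213) [0.52  0.432 0.492] [[266.   3.]]
(100, 213) [0.54  0.457 0.411] [[247.  65.]]
(100, 213) [0.57  0.495 0.29 ] [[221. 153.]]
```

Request:
play_rows([
  [[0,0,0,0,-0.985,0,1],[0,0,0,0,-0.985,0,1],[0,0,0,0,-0.985,0,1],[0,0,0,0,-0.985,0,1],[0,0,0,0,-0.985,0,1],[0,0,0,0,-0.985,0,1],[0,0,0,0.9,0,0,1],[0,0,0,0.9,0,0,1],[0,0,0,0.9,0,0,1],[0,0,0,0.9,0,0,1],[0,0,0,0.9,0,0,1],[0,0,0,0,0,0,1]],
])

```text
time: 14.8
position: [0.5231, 0.1606, 0.1229]
ee_rot: [0.0, 0.989, 0.15, 0.001]
contact_force: [0.4, -0.3, 0.3]
opening: 0.998
grasp_force: 0.0
```

```bash
python3 cf.py
```

```text
t 14.8 world [0.5231 0.1606 0.1229] cell mm [  6.8 327.4 122.9] toolx [ 1.    -0.003  0.003] toolz [ 0.003 -0.    -1.   ] F [ 0.4 -0.3  0.3] op 0.998 grip 0.0 q [ 0.16  0.49  1.62 -0.    1.03  1.43]
```

Request:
play_rows([
  [[0,0,0,0.6,-0.077,0,1],[0,0,0,0.6,-0.077,0,1],[0,0,0,0,0,0,1],[0,0,0,0,0,0,1],[0,0,0,0,0,0,1]],
])

```text
time: 15.3
position: [0.5516, 0.1754, 0.123]
ee_rot: [0.0, 0.989, 0.15, -0.001]
contact_force: [-0.1, -0.4, 1.1]
opening: 1.002
grasp_force: 0.0
```

```bash
python3 cf.py
```

```text
t 15.3 world [0.5516 0.1754 0.123 ] cell mm [ 38.4 332.9 123. ] toolx [ 1.    -0.002 -0.001] toolz [-0.001 -0.    -1.   ] F [-0.1 -0.4  1.1] op 1.002 grip 0.0 q [ 0.18  0.54  1.52 -0.    1.08  1.45]
```

Request:
play_rows([
  [[0,0,0,0.22,0.03,0.3,1],[0,0,0,0,0,0.65,1],[0,0,0,0,0,0.65,1],[0,0,0,0,0,0.65,1],[0,0,0,0,0,0,1],[0,0,0,0,0,0,0],[0,0,0,0,0,0,0],[0,0,0,0,0,0,0],[0,0,0,0,0,0,0],[0,0,0,0,0,0,0],[0,0,0,0,0,0,0],[0,0,0,0,0,0,0]],
], newtons=80)

```text
time: 16.5
position: [0.5595, 0.1774, 0.0566]
ee_rot: [-0.0, 0.989, 0.15, 0.001]
contact_force: [-1.3, -0.3, 5.7]
opening: 0.21
grasp_force: 78.2
```

```bash
python3 cf.py
```

```text
t 16.5 world [0.5595 0.1774 0.0566] cell mm [ 46.5 332.5  56.6] toolx [ 1.    -0.001  0.001] toolz [ 0.001 -0.    -1.   ] F [-1.3 -0.3  5.7] op 0.21 grip 78.2 q [0.18 0.64 1.56 0.   0.94 1.45]
```

The pin is gripped at 78 N. I'll lift it, back away from the stand and carry it to the cell.

Request:
play_rows([
  [[0,0,0,0,0,-0.5,0],[0,0,0,0,0,-0.5,0],[0,0,0,0,0,-0.5,0],[0,0,0,0,0,-0.5,0],[0,0,0,-0.71,0,0,0],[0,0,0,-0.71,0,0,0],[0,0,0,-0.71,0,0,0],[0,0,0,-0.71,0,0,0],[0,0,0,-0.71,0,0,0],[0,0,0,-0.71,0,0,0],[0,0,0,-0.71,0,0,0],[0,0,0,-0.71,0,0,0]],
])

```text
time: 17.7
position: [0.3954, 0.1263, 0.1157]
ee_rot: [0.0, 0.989, 0.15, -0.0]
contact_force: [0.1, -0.3, -0.4]
opening: 0.211
grasp_force: 78.5
```

Request:
play_rows([
  [[0,0,0,0,0.92,-0.085,0],[0,0,0,0,0.92,-0.085,0],[0,0,0,0,0.92,-0.085,0],[0,0,0,0,0.92,-0.085,0],[0,0,0,0,0.92,-0.085,0],[0,0,0,0,0.92,-0.085,0],[0,0,0,0,0.92,-0.085,0],[0,0,0,0,0.92,-0.085,0],[0,0,0,0,0.92,-0.085,0],[0,0,0,0,0.92,-0.085,0],[0,0,0,0,0.92,-0.085,0],[0,0,0,0,0.92,-0.085,0]],
])

```text
time: 18.9
position: [0.4949, -0.1908, 0.1463]
ee_rot: [-0.0, 0.989, 0.15, -0.0]
contact_force: [0.3, -0.1, -0.7]
opening: 0.21
grasp_force: 78.5
```

```bash
python3 cf.py
```

```text
t 18.9 world [ 0.4949 -0.1908  0.1463] cell mm [-125.1    0.4  146.3] toolx [ 1.    -0.002 -0.   ] toolz [-0.  0. -1.] F [ 0.3 -0.1 -0.7] op 0.21 grip 78.5 q [-0.51  0.44  1.63 -0.    1.07  0.76]
```

Request:
play_rows([
  [[0,0,0,0.6,0,0,0],[0,0,0,0.6,0,0,0],[0,0,0,0.6,0,0,0],[0,0,0,0.6,0,0,0],[0,0,0,0.6,0,0,0],[0,0,0,0,0,0,0],[0,0,0,0,0,0,0],[0,0,0,0,0,0,0]],
])

```text
time: 19.7
position: [0.5799, -0.1631, 0.1461]
ee_rot: [-0.0, 0.989, 0.15, -0.0]
contact_force: [-0.5, -0.2, -0.4]
opening: 0.207
grasp_force: 78.5
```

Run:
```python
from cf import *
rep();s=env.state();p=s["position"]
im=env.camera("side");c=proj("side",[p+[0,0,.019]])[0];print("grip proj",c.round(1))
x,y=c.astype(int)
print(np.round(blob(im,(20,120,60),(35,255,255),(x-15,y-15,x+15,y+15)),1))
print("shank proj",[proj("side",[p+[0,0,-z]])[0].round(1) for z in(.011,.03,.0526)])
h=proj("side",[p+[0,0,-.035]])[0].astype(int)
for dy in range(-4,8,2):print(h[1]+dy,im[h[1]+dy,h[0]-7:h[0]+8].mean(-1).astype(int))
```

```text
t 19.7 world [ 0.5799 -0.1631  0.1461] cell mm [-35.7   1.4 146.1] toolx [ 1.    -0.002 -0.001] toolz [-0.001  0.    -1.   ] F [-0.5 -0.2 -0.4] op 0.207 grip 78.5 q [-0.4   0.56  1.42 -0.    1.16  0.87]
grip proj [309.1 143.9]h.py:20: RuntimeWarning: Mean of empty slice.
  k=cv2.inRange(h,lo,hi);ys,xs=np.nonzero(k);return xs.mean()+x0,ys.mean()+y0,len(xs),xs.min()+x0,xs.max()+x0,ys.min()+y0,ys.max()+y0
  ret = ret.dtype.type(ret / rcount)
Traceback (most recent call last):
  File "h.py", line 20, in blob
    k=cv2.inRange(h,lo,hi);ys,xs=np.nonzero(k);return xs.mean()+x0,ys.mean()+y0,len(xs),xs.min()+x0,xs.max()+x0,ys.min()+y0,ys.max()+y0
                                                                                        ~~~~~~^^
ValueError: zero-size array to reduction operation minimum which has no identity
```

Run:
```python
from cf import *
p=env.state()["position"];im=env.camera("side")
print("proj",[proj("side",[p+[0,0,-z]])[0].round(1) for z in(.011,.03,.0526)], "hole lid",proj("side",[[.581,-.1643,.0705]]).round(1))
h=proj("side",[p+[0,0,-.03]])[0].astype(int)
print("cols",h[0]-9,"..")
for r in range(h[1]-12,h[1]+15,2):print(r,im[r,h[0]-9:h[0]+10].astype(int).mean(-1).astype(int))
```

```text
proj [array([308.8, 153. ]), array([308.6, 158.7]), array([308.4, 165.4])] hole lid [[307.9 172.1]]
cols 299 ..
146 [136 138 139 140 140 132 107  90  82  63  47  42  53  82 121 135 138 141
 139]
148 [135 137 139 139 140 139 130 115  97  76  62  57  68  95 123 136 141 138
 141]
150 [134 139 141 140 141 136 118  98 102 103 109 106 107 108 118 128 136 137
 137]
152 [131 137 142 140 138 140 135 120 113 108 109 109 112 111 121 133 137 140
 137]
154 [138 141 137 140 140 138 138 139 135 119 111 110 124 136 137 141 140 135
 139]
156 [141 140 139 142 140 139 138 139 136 122 109 105 118 137 139 141 139 141
 140]
158 [136 140 140 140 139 141 140 141 135 124 110 103 114 136 139 139 140 141
 139]
160 [129 141 141 140 140 137 139 142 138 126 112 101 118 134 141 140 139 139
 140]
162 [133 138 137 141 138 139 141 139 134 125 116 115 122 137 140 140 140 142
 142]
164 [131 136 141 139 140 137 140 140 137 140 137 141 138 140 138 140 138 138
 138]
166 [130 137 139 138 137 138 136 138 138 136 135 133 135 135 137 140 141 143
 138]
168 [128 118 111 107 107 111 108 104 102  88  75  70  70  81 109 131 136 135
 139]
170 [171 166 139 110  95  86  76  67  59  53  47  43  44  47  64  94 108 109
 113]
172 [150 142 123  97  81  61  52  46  49  48  45  36  41  38  47  45  47  43
  51]
```

Request:
play_rows([
  [[0,0,0,0.07,0.047,0,0],[0,0,0,0,0,0.3,0],[0,0,0,0,0,0.3,0],[0,0,0,0,0,0.15,0],[0,0,0,0,0,0.15,0],[0,0,0,0,0,0.15,0],[0,0,0,0,0,0,0]],
])

```text
time: 20.5
position: [0.5828, -0.1635, 0.114]
ee_rot: [-0.0, 0.989, 0.15, -0.001]
contact_force: [-0.2, 0.6, -0.8]
opening: 0.215
grasp_force: 78.5
```

```bash
python3 cf.py
```

```text
t 20.5 world [ 0.5828 -0.1635  0.114 ] cell mm [-33.    0.2 114. ] toolx [ 1.    -0.001 -0.001] toolz [-0.001  0.001 -1.   ] F [-0.2  0.6 -0.8] op 0.215 grip 78.5 q [-0.4   0.6   1.45 -0.    1.1   0.87]
```

Request:
play_rows([
  [[0,0,0,0,0,0.15,0],[0,0,0,0,0,0.15,0],[0,0,0,0,0,0.15,0],[0,0,0,0,0,0,0]],
])

```text
time: 20.9
position: [0.5827, -0.1635, 0.1005]
ee_rot: [-0.0, 0.989, 0.15, -0.001]
contact_force: [-0.2, -0.5, -0.6]
opening: 0.213
grasp_force: 78.5
```

```bash
python3 cf.py
```

```text
t 20.9 world [ 0.5827 -0.1635  0.1005] cell mm [-33.1   0.2 100.5] toolx [ 1.    -0.001 -0.001] toolz [-0.001  0.001 -1.   ] F [-0.2 -0.5 -0.6] op 0.213 grip 78.5 q [-0.4   0.61  1.46 -0.    1.07  0.87]
```

Tip is in the base hole with no side force. I'll go on to the collar.

Request:
play_rows([
  [[0,0,0,0,0,0.15,0],[0,0,0,0,0,0.15,0],[0,0,0,0,0,0.15,0],[0,0,0,0,0,0.1,0],[0,0,0,0,0,0.1,0],[0,0,0,0,0,0,0]],
])

```text
time: 21.5
position: [0.583, -0.1636, 0.0813]
ee_rot: [-0.0, 0.989, 0.15, -0.0]
contact_force: [-2.0, 1.4, -0.5]
opening: 0.213
grasp_force: 78.6
```

```bash
python3 cf.py
```

```text
t 21.5 world [ 0.583  -0.1636  0.0813] cell mm [-32.9   0.   81.3] toolx [ 1.    -0.001 -0.001] toolz [-0.001  0.    -1.   ] F [-2.   1.4 -0.5] op 0.213 grip 78.6 q [-0.4   0.63  1.48 -0.    1.03  0.87]
```

Request:
play_rows([
  [[0,0,0,-0.02,0,0.05,0],[0,0,0,0,0,0.05,0],[0,0,0,0,0,0.05,0],[0,0,0,0,0,0,0],[0,0,0,0,0,0,0]],
], newtons=110)

```text
time: 22.0
position: [0.5826, -0.164, 0.0775]
ee_rot: [0.0, 0.989, 0.15, 0.0]
contact_force: [-1.5, -0.5, 1.4]
opening: 0.209
grasp_force: 107.2
```

```bash
python3 cf.py
```

```text
t 22.0 world [ 0.5826 -0.164   0.0775] cell mm [-33.4  -0.2  77.5] toolx [ 1.    -0.001 -0.   ] toolz [-0. -0. -1.] F [-1.5 -0.5  1.4] op 0.209 grip 107.2 q [-0.4   0.64  1.48 -0.    1.02  0.87]
```

Request:
play_rows([
  [[0,0,0,0,0,0.05,0],[0,0,0,0,0,0.05,0],[0,0,0,0,0,0.05,0],[0,0,0,0,0,0,0],[0,0,0,0,0,0,0]],
])

```text
time: 22.5
position: [0.5825, -0.1641, 0.074]
ee_rot: [0.0, 0.989, 0.15, 0.0]
contact_force: [-6.1, 1.0, 11.2]
opening: 0.213
grasp_force: 108.7
```

```bash
python3 cf.py
```

```text
t 22.5 world [ 0.5825 -0.1641  0.074 ] cell mm [-33.5  -0.3  74. ] toolx [ 1.    -0.001  0.   ] toolz [ 0.    -0.001 -1.   ] F [-6.1  1.  11.2] op 0.213 grip 108.7 q [-0.4   0.64  1.49 -0.    1.01  0.87]
```

Request:
play_rows([
  [[0,0,0,-0.035,0,0.05,0],[0,0,0,0,0,0.05,0],[0,0,0,0,0,0,0],[0,0,0,0,0,0,0]],
])

```text
time: 22.9
position: [0.5825, -0.1642, 0.0736]
ee_rot: [0.001, 0.989, 0.15, 0.002]
contact_force: [-9.9, 3.3, 26.9]
opening: 0.21
grasp_force: 110.3
```

Run:
```python
from cf import *
rep()
s=env.camera("side")
print("knob",np.round(blob(s,(0,150,90),(8,255,255),(300,165,350,205)),2))
h=cv2.cvtColor(s,cv2.COLOR_RGB2HSV);k=cv2.inRange(h,(100,120,40),(125,255,255));k[:, :270]=0;k[:150]=0;k[195:]=0;k[:,330:]=0
# tab front-most blue pixels, vs predicted tab upper front corners for lid shut / ajar
C,S=np.cos(Q[2]),np.sin(Q[2])
def lid(a,r,h,y):
    x=.061-r*np.cos(a)+h*np.sin(a);z=.0545+r*np.sin(a)+h*np.cos(a);return [Q[0]+C*x-S*y,Q[1]+S*x+C*y,z]
for a in(0,.025,.05):print(a,proj("side",[lid(a,.132,.0115,.022),lid(a,.132,.0035,.022),lid(a,.116,.0135,.05),lid(a,.116,.0015,.05)]).round(1).tolist())
for c in range(300,324,2):
    y=np.nonzero(k[:,c])[0];print(c,(y.min(),y.max(),len(y)) if len(y) else None,end=" ")
```

```text
t 22.9 world [ 0.5825 -0.1642  0.0736] cell mm [-33.5  -0.4  73.6] toolx [ 1.    -0.001  0.003] toolz [ 0.003 -0.002 -1.   ] F [-9.9  3.3 26.9] op 0.21 grip 110.3 q [-0.4   0.64  1.49  0.    1.01  0.87]
knob [320.94 180.43  35.   317.   324.   178.   183.  ]
0 [[319.7, 175.4], [319.6, 177.7], [315.6, 177.4], [315.5, 181.0]]
0.025 [[319.6, 174.4], [319.6, 176.7], [315.5, 176.5], [315.5, 180.1]]
0.05 [[319.5, 173.4], [319.5, 175.8], [315.4, 175.6], [315.5, 179.3]]
300 (np.int64(175), np.int64(179), 5) 302 (np.int64(170), np.int64(179), 7) 304 (np.int64(170), np.int64(179), 7) 306 (np.int64(175), np.int64(179), 5) 308 (np.int64(175), np.int64(179), 5) 310 (np.int64(175), np.int64(179), 5) 312 (np.int64(174), np.int64(180), 7) 314 (np.int64(173), np.int64(179), 7) 316 (np.int64(174), np.int64(177), 4) 318 (np.int64(175), np.int64(176), 2) 320 None 322 None
```

Request:
play_rows([
  [[0,0,0,0,0,0,0],[0,0,0,0,0,0,0],[0,0,0,0,0,0,0],[0,0,0,0,0,0,0],[0,0,0,0,0,0,0],[0,0,0,0,0,0,0]],
])

```text
time: 23.55
position: [0.5825, -0.1642, 0.0736]
ee_rot: [0.001, 0.989, 0.15, 0.002]
contact_force: [-9.8, 3.5, 26.5]
opening: 0.207
grasp_force: 110.3
```

```bash
python3 cf.py
```

```text
t 23.55 world [ 0.5825 -0.1642  0.0736] cell mm [-33.5  -0.4  73.6] toolx [ 1.    -0.001  0.003] toolz [ 0.003 -0.002 -1.   ] F [-9.8  3.5 26.5] op 0.207 grip 110.3 q [-0.4   0.64  1.49  0.    1.01  0.87]
```

Steady at 26 N down, with no slip. I'll hand it in.

```bash
python3 -c "
from rig import env
print(env.sign_off())"
```

```text
the job is handed in; nothing more can be done
None
```

I handed the job in at 23.6 s: the vent knob was pulled fully out, the lid swung down, and the knob pushed home again. The pin is seated through the lid and still gripped, pressing down at a steady 26 N; the verdict wasn't shown, and full lid closure is judged from force and height, not a final picture.

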